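# Get the solder spool out from behind the containers

### The arm

A 6-joint arm with a two-finger parallel gripper is mounted at the origin on the work surface. World frame = base frame: x ahead of the robot, y to its left, z up, the work surface at z = 0. Lengths are in m, angles in rad, forces in N, time in s.
With the tool pointing down it reaches from about 0.375 to 0.9 m from the base axis. Payload 3.1 kg.
Tool frame: the origin (TCP) lies between the finger pads; the fingertips stand 11 mm ahead of it and the grasp point (between the pads) lies 8 mm behind it; z points along the fingers, y is the line along which they close (so a half turn about z gives the same grasp; the last joint's range is limited). The gripper opens to 87 mm and grips with 3 to 60 N. Pads are 19 mm wide; open, the fingers measure 117 mm over their backs; the gripper's body (75 mm by 190 mm) begins 51 mm behind the grasp point.
Start: joints at [1.058, 0.527, 1.433, -0, 1.181, -0.178], TCP at [0.205, 0.59, 0.234] pointing down, gripper open.
Joint ranges: [-3.08, 3.08], [-0.75, 2.2], [0.22, 2.44], [-1.43, 4.57], [0, 2.65], [-2.85, 2.85]. Speed limits (rad/s): [2.79, 2.79, 3.14, 3.14, 3.14, 3.14].

### API

Orientations are given as a unit quaternion [x, y, z, w].
In Python, from rig import get_obs, camera, hand_in gives the robot as it stands.
- The arm moves only by the shell command python3 -m pendant 'ROWS' [FORCE]. ROWS is JSON, a list that holds one entry, the list of rows, each a list of 7 numbers: the shift along the tool's x, y, z in m, then the turn, a rotation vector about the tool's x, y, z in degrees, then the opening, from 0 (shut) to 1 (fully open). In form: [[[x, y, z, ax, ay, az, fingers], ...]]. A call has exactly 5 rows; each row shifts and turns the commanded pose from where the row before left it, along the tool's axes as they then stand; what a row does not reach is not made up. A row lasts 1/8 s, in which the tool goes at most 62.5 mm and 10.7 degrees, less where a joint would pass 70% of its speed; a pose out of reach is approached as far as the arm can. A call with a gripper value outside its range is refused whole. The fingers move at their own pace and stop on an object; FORCE is the grip in N (left out, the last holds). Time passes only in rows, so rows that do not move let the fingers close, or fill a call up. It gives the time, the measured TCP pose, the force, the opening and the grip force at its end, in the units of the state.
- get_obs(): the state, without advancing time (a new reading comes with each control period).
- camera(name): name is "side" or "top" or "wrist"; returns a dict with "img" (384x512x3 uint8, red, green, blue), "intrinsics" (3x3 intrinsics, pixels), "R" (3x3) and "t" (3): a world point X has camera coordinates R X + t; the wrist camera has in their place "T_tool_cam" (4x4, takes a point from camera to tool coordinates, whose origin is the TCP and whose axes are the flange's). Camera axes: x right, y down, z forward; pixel columns grow to the right and rows downward; lengths in m; the calibration is good to about 2 mm. The wrist camera is an equidistant fisheye: a pixel r from the principal point sees the ray r / f radians off the axis. A picture is of the moment at which its call begins: read the wrist's pose just before it. There is no depth.
- hand_in(): hands the job in; it is judged then, once.
The state is a dict: "time": time; "q": joint angles; "joint_velocities": joint speeds; "joint_torque": joint torques, N m; "position": TCP position; "tool_rot": TCP orientation; "ft_force": force on the tool from outside, world axes, zero at the start; "moment": the same for the moment, N m; "grip_width": finger opening in m; "grip_force": force on a finger pad.
Only numpy, scipy, OpenCV 4.12 (cv2) and the standard library are available. Lean on these libraries where they do the work, as an engineer would, in place of code of your own. Each camera call takes 0.05 s, during which the arm holds its last target. There are 200 camera calls.

### The job

The solder spool is hemmed in by three tall containers. First clear all three containers away and stand them upright on the cork board, leaving the spool where it is; then set the spool flat in the black dish; only after that stand each container back in the middle of the pad that matches the colour of its lid or cap. Do not knock any container over on the way.

Things in the scene. Friction and masses are not known exactly. Their poses are not given: they have to be found in the camera images.
- jar_red: white plastic jar with a wide red screw lid: a plain upright cylinder, 52 mm across over its whole height, 112 mm tall, 0.18 to 0.4 kg; loose, closed. Origin: centre of its underside, z up. Starts standing on pad_red.
- can_blue: blue can with a blue cap and a white band: a plain upright cylinder, 48 mm across over its whole height, 120 mm tall, 0.18 to 0.4 kg; loose, closed. Origin: centre of its underside, z up. Starts standing on pad_blue.
- flask_yellow: bare steel flask with a yellow cap and a yellow band: a plain upright cylinder, 50 mm across over its whole height, 126 mm tall, 0.18 to 0.4 kg; loose, closed. Origin: centre of its underside, z up. Starts standing on pad_yellow.
- spool: spool of solder wire standing on end: white flanges, silver winding, black dot in the middle of the top; 56 mm across, 34 mm tall, 0.15 to 0.26 kg, loose. Origin: centre of its underside, z up. Starts on the same 6 mm grey plate that carries the three pads, about 68 mm from the three pads' centres, so the tall containers around it leave no room for a gripper's body.
- pad_red: red round pad, 68 mm across, 4 mm thick, fixed on the 6 mm grey plate on the bench: home place of jar_red. Origin: centre of its underside, 6 mm above the bench; its top is 4 mm above the origin, 10 mm above the bench.
- pad_blue: blue round pad, 68 mm across, 4 mm thick, fixed on the 6 mm grey plate on the bench: home place of can_blue. Origin: centre of its underside, 6 mm above the bench; its top is 4 mm above the origin, 10 mm above the bench.
- pad_yellow: yellow round pad, 68 mm across, 4 mm thick, fixed on the 6 mm grey plate on the bench: home place of flask_yellow. Origin: centre of its underside, 6 mm above the bench; its top is 4 mm above the origin, 10 mm above the bench.
- board: side area: brown cork board, 300 mm along its x by 130 mm along its y, 6 mm thick, fixed on the bench, empty at the start. Origin: centre of its underside at bench height; its top is 6 mm higher. It may lie to the robot's left or right.
- dish: black round spool dish, 88 mm across outside, 80 mm inside, rim 10 mm above the bench, inner floor 4 mm above the bench, fixed, empty at the start; a low wire loop 30 mm high stands outside its rim (64 mm from the centre along its +x). Origin: centre of its underside at bench height. It lies on the other side of the grey plate from the board.

How it is judged:
On the way, in this order (a step that is already met when the one before it is completed fails the run):
1. all three containers stand on the cork board and the spool has not yet been taken from its place (x of jar_red in the frame of board between -0.15 and 0.15 m and y of jar_red in the frame of board between -0.065 and 0.065 m and z of each of jar_red, can_blue, flask_yellow in the frame of board below 0.012 m and angle between each of jar_red, can_blue, flask_yellow's own z axis and vertical below 0.1 rad and linear speed of each of jar_red, can_blue, flask_yellow below 0.05 m/s and x of can_blue in the frame of board between -0.15 and 0.15 m and y of can_blue in the frame of board between -0.065 and 0.065 m and x of flask_yellow in the frame of board between -0.15 and 0.15 m and y of flask_yellow in the frame of board between -0.065 and 0.065 m and distance of spool from where it was at the start of the episode below 0.03 m), for 0.2 s.
2. the spool lies flat in the dish, let go, while all three containers still stand on the cork board (x of jar_red in the frame of board between -0.15 and 0.15 m and y of jar_red in the frame of board between -0.065 and 0.065 m and z of each of jar_red, can_blue, flask_yellow in the frame of board below 0.012 m and angle between each of jar_red, can_blue, flask_yellow, spool's own z axis and vertical below 0.1 rad and linear speed of each of jar_red, can_blue, flask_yellow below 0.05 m/s and x of can_blue in the frame of board between -0.15 and 0.15 m and y of can_blue in the frame of board between -0.065 and 0.065 m and x of flask_yellow in the frame of board between -0.15 and 0.15 m and y of flask_yellow in the frame of board between -0.065 and 0.065 m and horizontal distance between spool and dish below 0.015 m and z of spool in the frame of dish below 0.0075 m and linear speed of spool below 0.02 m/s and contact force between the fingers and spool below 0.1 N), for 0.2 s.
At the end, for the whole second after the job is handed in: The spool lies flat on the dish's floor (centre within 15 mm of the dish's centre); each container stands upright on the pad of its own colour, within 14 mm of its centre; all released and at rest (horizontal distance between spool and dish below 0.015 m and z of spool in the frame of dish below 0.0075 m and angle between each of spool, jar_red, can_blue, flask_yellow's own z axis and vertical below 0.1 rad and linear speed of each of spool, jar_red, can_blue, flask_yellow below 0.02 m/s and horizontal distance between jar_red and pad_red below 0.014 m and z of jar_red in the frame of pad_red below 0.008 m and horizontal distance between can_blue and pad_blue below 0.014 m and z of can_blue in the frame of pad_blue below 0.008 m and horizontal distance between flask_yellow and pad_yellow below 0.014 m and z of flask_yellow in the frame of pad_yellow below 0.008 m); the robot touches nothing.
It fails at once if a container is tipped by more than about 35 degrees (angle between any of jar_red, can_blue, flask_yellow's own z axis and vertical above 0.6 rad).
It also fails if it takes over 144 s, if anything falls off the work surface, if the arm or the gripper's body presses on something with over 40 N, if the wrist force passes 120 N, or if a joint passes its speed limit or range.

## Working session

There is one attempt and no reset: what is moved stays moved. The work goes in short steps, Python scripts to look and compute and a shell command to move; the robot and the scene stay as the last step left them, time stands still between calls to the robot, and variables do not carry over. Pictures are saved under pics/ and viewed, at most 14 in all, crops included, and the job is handed in when it is done.

```bash
ls; mkdir -p pics; python3 - <<'E'
from rig import get_obs,camera
import cv2,numpy as np
o=get_obs();print({k:np.round(o[k],3).tolist() for k in ['time','position','tool_rot','q','grip_width']})
for n in ['top','side']:
    c=camera(n);cv2.imwrite(f'pics/{n}0.png',c['img'][:,:,::-1]);print(n,c['intrinsics'],c['R'],c['t'])
E
```

```text
pics
{'time': 0.0, 'position': [0.204, 0.59, 0.233], 'tool_rot': [0.166, 0.986, -0.001, -0.0], 'q': [1.058, 0.528, 1.434, 0.0, 1.181, -0.179], 'grip_width': 0.087}
top [[412.15168907   0.         257.37253179]
 [  0.         412.15168907 188.80894272]
 [  0.           0.           1.        ]] [[-0.094214   -0.99555028 -0.00183126]
 [-0.97214883  0.09239558 -0.21538271]
 [ 0.21459351 -0.01851181 -0.976528  ]] [0.043114   0.54392673 0.8199972 ]
side [[418.27399377   0.         256.63353677]
 [  0.         418.27399377 187.0305107 ]
 [  0.           0.           1.        ]] [[ 0.92684831  0.37540095  0.0051316 ]
 [ 0.27737497 -0.6754872  -0.68321312]
 [-0.25301253  0.63465831 -0.730201  ]] [-0.53385364 -0.12353821  1.08323223]
```

View pics/top0.png

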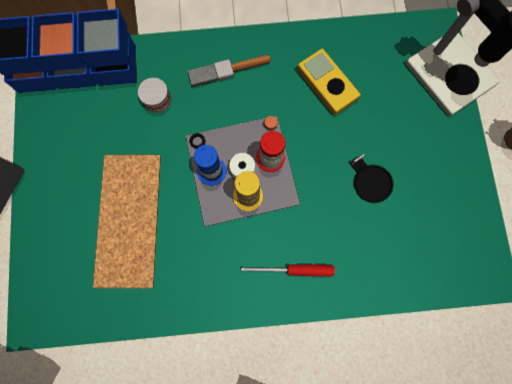

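View pics/side0.png

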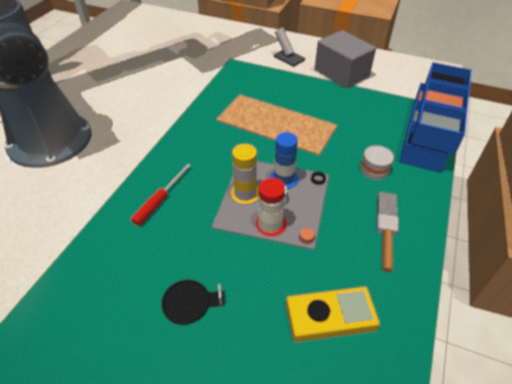

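The top view shows the board on the left (+y) around px (128,220) and the dish at (373,184) with its loop at (358,160). The containers are blue (208,165), red (271,152) and yellow (247,190), with the spool dot at (242,165). The side view agrees. I'll enlarge the cluster next.

```bash
cat > h.py <<'E'
import numpy as np,cv2
from rig import camera,get_obs
def ray(c,px):
    d=np.linalg.inv(c['intrinsics'])@np.r_[px,1.]
    R=np.array(c['R']);return -R.T@np.array(c['t']),R.T@d
def onz(c,px,z):
    C,d=ray(c,px);return (C+d*(z-C[2])/d[2])
def proj(c,X):
    p=c['intrinsics']@(np.array(c['R'])@np.array(X)+c['t']);return p[:2]/p[2]
def hsv(c): return cv2.cvtColor(c['img'],cv2.COLOR_RGB2HSV)
E
python3 - <<'E'
from h import *
c=camera('top');print('C',ray(c,[0,0])[0])
cv2.imwrite('pics/crop0.png',cv2.resize(c['img'][112:232,180:305,::-1],None,fx=5,fy=5,interpolation=cv2.INTER_NEAREST)[:600])
H=hsv(c).astype(int)
def comp(m,n):
    k,l,s,cc=cv2.connectedComponentsWithStats(m.astype(np.uint8));
    return [(s[i].tolist(),cc[i].round(1).tolist(),(l==i)) for i in range(1,k) if s[i][4]>n]
# board: brown
h,s,v=H[...,0],H[...,1],H[...,2]
m=(h>5)&(h<25)&(s>90)&(v>90)
for st,cc,mm in comp(m,3000):
    p=np.argwhere(mm)[:,::-1].astype(np.float32)
    w=np.array([onz(c,q,.006)[:2] for q in p],np.float32);print('board',st,cv2.minAreaRect(w),cv2.boxPoints(cv2.minAreaRect(w)).round(3).tolist())
for st,cc,mm in comp(v<45,300):
    if 340<cc[0]<400 and 150<cc[1]<210:
        mm=cv2.morphologyEx(mm.astype(np.uint8),cv2.MORPH_OPEN,np.ones((9,9)))
        p=np.argwhere(mm)[:,::-1]; w=np.array([onz(c,q,.008)[:2] for q in p],np.float32)
        print('dish',st,cv2.minEnclosingCircle(w),w.mean(0))
E
```

```text
C [0.35687359 0.00784537 0.91798159]
board [93, 155, 67, 133, 7704] ((0.5166880488395691, 0.28577369451522827), (0.12920573353767395, 0.2967289984226227), 84.49044036865234) [[0.3630000054836273, 0.23600000143051147], [0.6579999923706055, 0.2070000022649765], [0.6710000038146973, 0.335999995470047], [0.375, 0.36399999260902405]]
dish [350, 159, 43, 44, 1263] ((0.5522300601005554, -0.2671975791454315), 0.051365114748477936) [ 0.54693776 -0.27042153]
```

View pics/crop0.png

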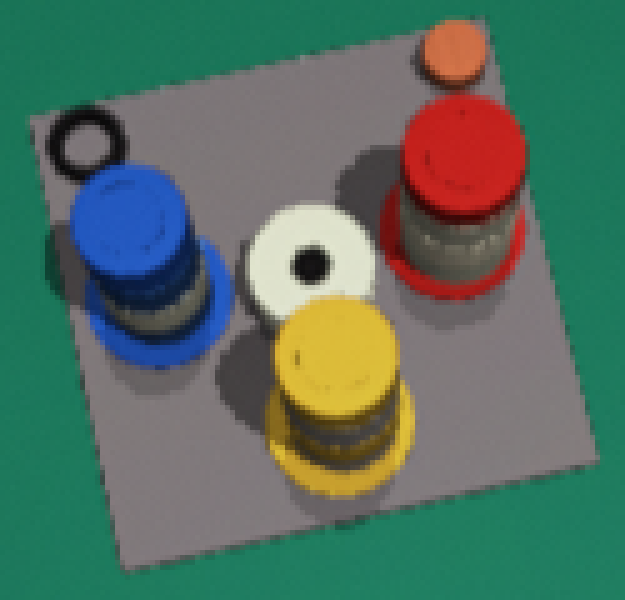

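The crop shows the bright cap tops at crop px red (464,155), blue (131,222) and yellow (337,357), with the spool dot at (311,264). The pads show as rings below each container.

```bash
cat > meas.py <<'E'
from h import *
def meas(c):
    H=hsv(c).astype(int);h,s,v=H[...,0],H[...,1],H[...,2];out={}
    hue={'red':((h<6)|(h>174),.122),'blue':((h>104)&(h<118),.130),'yellow':((h>20)&(h<31),.136)}
    roi=np.zeros(h.shape,bool);roi[115:232,182:305]=1
    for n,(hm,z) in hue.items():
        a=hm&(s>150)&roi
        vv=v[a];t=np.percentile(vv,95)*.9
        m=(a&(v>t)).astype(np.uint8);m=cv2.morphologyEx(m,cv2.MORPH_OPEN,cv2.getStructuringElement(cv2.MORPH_ELLIPSE,(7,7)))
        m=cv2.morphologyEx(m,cv2.MORPH_CLOSE,np.ones((5,5)))
        k,l,st,cc=cv2.connectedComponentsWithStats(m);i=1+np.argmax(st[1:,4])
        w=np.array([onz(c,q,z)[:2] for q in np.argwhere(l==i)[:,::-1]],np.float32)
        out[n]=w.mean(0);print(n,cc[i].round(1),st[i].tolist(),w.mean(0).round(4),'diam',2*np.sqrt(np.linalg.det(np.cov(w.T))**.5*4), np.ptp(w,0))
        # pad: points of colour, outline
        mp=a.astype(np.uint8);w=np.array([onz(c,q,.010)[:2] for q in np.argwhere(mp)[:,::-1]],np.float32)
    return out
if __name__=='__main__':
    c=camera('top');meas(c);H=hsv(c).astype(int);v=H[...,2];s=H[...,1]
    m=(v<50);m[:, :225]=0;m[:,260:]=0;m[:155]=0;m[180:]=0
    p=np.argwhere(m)[:,::-1].mean(0);print('spool dot',p,m.sum(),onz(c,p,.040))
    m=(v<45).astype(np.uint8);m[:, :345]=0;m[:,400:]=0;m[:150]=0;m[210:]=0
    d=cv2.distanceTransform(m,cv2.DIST_L2,5);i=np.unravel_index(d.argmax(),d.shape)
    m=cv2.morphologyEx(m,cv2.MORPH_OPEN,cv2.getStructuringElement(cv2.MORPH_ELLIPSE,(25,25)))
    w=np.array([onz(c,q,.008)[:2] for q in np.argwhere(m)[:,::-1]],np.float32);print('dish',i,w.mean(0),np.ptp(w,0))
    # grey plate
    m=((s<40)&(v>60)&(v<170));m[:, :182]=0;m[:,302:]=0;m[:112]=0;m[228:]=0
    w=np.array([onz(c,q,.006)[:2] for q in np.argwhere(m)[:,::-1]],np.float32);print('plate',cv2.minAreaRect(w))
E
python3 meas.py
python3 - <<'E'
from h import *
# pads: distance-based circle fit using lower-visible outline
c=camera('top');H=hsv(c).astype(int);h,s,v=H[...,0],H[...,1],H[...,2]
from scipy.optimize import least_squares
for n,hm,box in [('red',(h<8)|(h>172),(150,176,250,292)),('blue',(h>104)&(h<120),(165,190,190,230)),('yellow',(h>18)&(h<32),(190,215,228,268))]:
    m=hm&(s>110);r0,r1,c0,c1=box;b=np.zeros_like(m);b[r0:r1,c0:c1]=1
    pts=[]
    for x in range(c0,c1):
        col=np.where((m&b)[:,x])[0]
        if len(col): pts.append(onz(c,[x,col.max()+.5],.010)[:2])
    pts=np.array(pts);x0=pts.mean(0)+[.02,0]
    f=least_squares(lambda p:np.hypot(*(pts-p).T)-.034,x0,loss='soft_l1',f_scale=.002);print(n,'pad',f.x.round(4),np.abs(f.fun).mean(),len(pts))
E
```

```text
red [274.  140.9] [262, 132, 23, 21, 319] [ 0.6278 -0.0501] diam 0.04253826101164049 [0.04412091 0.04426217]
blue [203.9 156. ] [195, 147, 20, 20, 264] [0.6069 0.0926] diam 0.038414011456464635 [0.03843474 0.03899197]
yellow [247.2 182.7] [237, 172, 22, 23, 414] [0.5427 0.0115] diam 0.045584828306024 [0.04480129 0.04250855]
spool dot [240.5        166.08823529] 34 [0.60449231 0.02345586 0.04      ]
dish (np.int64(183), np.int64(372)) [ 0.54493123 -0.27129334] [0.08610451 0.08819841]
plate ((0.60743248462677, 0.022785328328609467), (0.2188694030046463, 0.21864108741283417), 7.65756893157959)
red pad [ 0.6275 -0.0449] 0.00044904317491652456 29
blue pad [0.6083 0.0908] 0.0004905077663106228 30
yellow pad [0.5423 0.0142] 0.0004193514106718375 30
```

```bash
python3 -m pendant '[[[0,0,0,0,0,-10,1],[0,0,0,0,0,-9.1,1],[0,0,0,0,0,0,1],[-0.03,-0.037,0,0,0,0,1],[-0.036,-0.045,0,0,0,0,1]]]' 40
python3 -m pendant '[[[-0.037,-0.045,0,0,0,0,1],[-0.037,-0.045,0,0,0,0,1],[-0.037,-0.045,0,0,0,0,1],[-0.037,-0.045,0,0,0,0,1],[-0.037,-0.045,0,0,0,0,1]]]'
python3 -c "
from rig import get_obs;import numpy as np
o=get_obs();print({k:np.round(o[k],4).tolist() for k in o})"
```

```text
time: 0.88
position: [0.2709, 0.5083, 0.2334]
tool_rot: [0.0, 1.0, 0.0, 0.0]
ft_force: [0.7, 0.2, -0.2]
grip_width: 0.087
grip_force: 0.0
time: 1.5
position: [0.4568, 0.2819, 0.2338]
tool_rot: [0.002, 1.0, 0.0, 0.0]
ft_force: [0.9, 0.4, 0.3]
grip_width: 0.087
grip_force: 0.0
{'time': 1.5, 'q': [0.3445, 0.4085, 1.6543, 0.0002, 1.0781, -1.2227], 'joint_velocities': [-0.8563, 0.0556, -0.1011, -0.0002, 0.0341, -0.8472], 'joint_torque': [3.1707, -37.9584, -14.9668, -0.068, 0.2424, 0.5588], 'position': [0.4568, 0.2819, 0.2338], 'tool_rot': [0.0018, 1.0, 0.0002, 0.0003], 'ft_force': [0.8673, 0.3714, 0.272], 'moment': [-0.0411, 0.0235, -0.0084], 'grip_force': 0.0, 'grip_width': 0.087}
```

```bash
python3 -m pendant '[[[-0.038,-0.0475,0,0,0,0,1],[-0.038,-0.0475,0,0,0,0,1],[-0.038,-0.0475,0,0,0,0,1],[-0.037,-0.0475,0,0,0,0,1],[0,0,0,0,0,0,1]]]'
python3 - <<'E'
from h import *
o=get_obs();c=camera('wrist');print(o['position'],c['intrinsics'],c['T_tool_cam'])
cv2.imwrite('pics/w1.png',c['img'][:,:,::-1])
E
```

```text
time: 2.12
position: [0.6097, 0.0892, 0.2335]
tool_rot: [0.004, 1.0, -0.0, 0.001]
ft_force: [0.2, 0.9, 1.3]
grip_width: 0.087
grip_force: 0.0
[0.60971137 0.08920802 0.2334587 ] [[297.31863964   0.         257.24263911]
 [  0.         297.31863964 188.07642342]
 [  0.           0.           1.        ]] [[-1.91540088e-05 -9.66052797e-01 -2.58344717e-01  7.12215875e-02]
 [ 9.99999278e-01  2.91967470e-04 -1.16592276e-03  9.07830862e-05]
 [ 1.20177120e-03 -2.58344552e-01  9.66052094e-01 -1.51430922e-01]
 [ 0.00000000e+00  0.00000000e+00  0.00000000e+00  1.00000000e+00]]
```

View pics/w1.png

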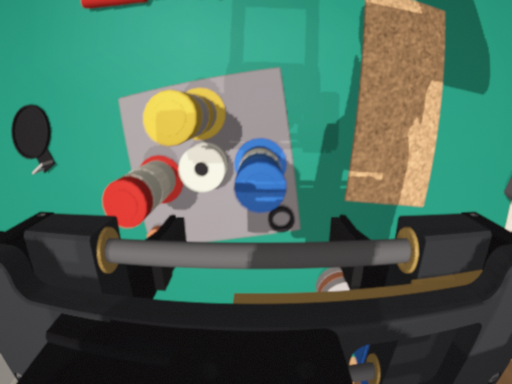

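The wrist view is clear: blue cap (261,186), yellow cap (171,118), red cap (128,202), spool dot (202,169) and dish (32,132).

```bash
cat >> h.py <<'E'
from scipy.spatial.transform import Rotation as Ro
def won(c,o,px,z):
    K=c['intrinsics'];d=(np.array(px)-[K[0,2],K[1,2]]);r=np.hypot(*d);th=r/K[0,0]
    v=np.r_[np.sin(th)*d/r,np.cos(th)];T=np.array(c['T_tool_cam']);R=Ro.from_quat(o['tool_rot']).as_matrix()
    C=R@T[:3,3]+o['position'];w=R@T[:3,:3]@v;return C+w*(z-C[2])/w[2]
E
python3 - <<'E'
from h import *
o=get_obs();c=camera('wrist');print(o['position'])
for n,p,z in [('blue',(261,186),.130),('yellow',(171,118),.136),('red',(128,202),.122),('spool',(202,169),.040),('dish',(32,132),.006)]:print(n,won(c,o,p,z).round(4))
H=hsv(c).astype(int);h,s,v=H[...,0],H[...,1],H[...,2]
for n,hm,z in [('b',(h>104)&(h<118),.130),('y',(h>20)&(h<31),.136),('r',(h<6)|(h>174),.122)]:
    m=(hm&(s>150)).astype(np.uint8);m[225:]=0;m[:70]=0;m[:,310:]=0;m[:,:90]=0
    t=np.percentile(v[m>0],95)*.85;m=(m&(v>t)).astype(np.uint8);m=cv2.morphologyEx(m,cv2.MORPH_OPEN,cv2.getStructuringElement(cv2.MORPH_ELLIPSE,(21,21)))
    w=np.array([won(c,o,q,z)[:2] for q in np.argwhere(m)[:,::-1]]);print(n,w.mean(0),(w.max(0)+w.min(0))/2,np.ptp(w,0))
E
```

```text
[0.6075318  0.09138783 0.23319886]
blue [0.6025 0.0946 0.13  ]
yellow [0.5405 0.0181 0.136 ]
red [ 0.62  -0.037  0.122]
spool [0.6045 0.0251 0.04  ]
dish [ 0.544  -0.2629  0.006 ]
b [0.59488508 0.09543917] [0.59488371 0.09546602] [0.01896475 0.02115017]
y [0.54240296 0.01404989] [0.54251296 0.01340729] [0.04616339 0.04513375]
r [ 0.62153279 -0.04358665] [ 0.62202439 -0.04543723] [0.04305692 0.04901206]
```

```bash
python3 -m pendant '[[[0.001,0.001,0.03,0,0,0,1],[0,0,0.04,0,0,0,1],[0,0,0.04,0,0,0,1],[0,0,0.029,0,0,0,1],[0,0,0,0,0,0,1]]]'
python3 -m pendant '[[[0,0,0,0,0,0,0.4],[0,0,0,0,0,0,0.4],[0,0,0,0,0,0,0.4],[0,0,0,0,0,0,0.4],[0,0,0,0,0,0,0.4]]]' 30
python3 -m pendant '[[[0,0,0,0,0,0,0.4],[0,0,0,0,0,0,0.4],[0,0,-0.01,0,0,0,0.4],[0,0,-0.02,0,0,0,0.4],[0,0,-0.03,0,0,0,0.4]]]'
```

```text
time: 2.85
position: [0.6024, 0.096, 0.0925]
tool_rot: [-0.0, 1.0, 0.0, -0.003]
ft_force: [-0.5, 0.4, 0.6]
grip_width: 0.0874
grip_force: 0.0
time: 3.48
position: [0.6058, 0.0939, 0.095]
tool_rot: [0.0, 1.0, -0.0, 0.0]
ft_force: [0.0, -0.8, 1.7]
grip_width: 0.0475
grip_force: 29.9
time: 4.1
position: [0.604, 0.0948, 0.1538]
tool_rot: [0.0, 1.0, 0.0, -0.002]
ft_force: [0.2, -0.5, -2.6]
grip_width: 0.0476
grip_force: 29.9
```

```bash
python3 -m pendant '[[[0,0.03,-0.01,0,0,0,0.4],[-0.002,0.05,0,0,0,0,0.4],[-0.003,0.05,0,0,0,0,0.4],[0,0.035,0,0,0,0,0.4],[0,0.018,0,0,0,0,0.4]]]'
python3 -m pendant '[[[0,0,0,0,0,0,0.4],[0,0,0.02,0,0,0,0.4],[0,0,0.025,0,0,0,0.4],[0,0,0.015,0,0,0,0.4],[0,0,0,0,0,0,0.4]]]'
```

```text
time: 4.72
position: [0.6095, 0.2794, 0.164]
tool_rot: [-0.001, 1.0, 0.0, -0.001]
ft_force: [-0.4, -0.4, -2.5]
grip_width: 0.0473
grip_force: 29.9
time: 5.35
position: [0.6098, 0.2758, 0.1031]
tool_rot: [0.001, 1.0, -0.001, -0.002]
ft_force: [0.4, 0.9, -2.4]
grip_width: 0.0477
grip_force: 29.9
```

```bash
python3 -m pendant '[[[0,0,0.004,0,0,0,0.4],[0,0,0.004,0,0,0,0.4],[0,0,0.003,0,0,0,0.4],[0,0,0.001,0,0,0,0.4],[0,0,0,0,0,0,0.4]]]'
python3 -m pendant '[[[0,0,0,0,0,0,0.4],[0,0,0,0,0,0,0.4],[0,0,0,0,0,0,0.4],[0,0,0,0,0,0,0.4],[0,0,0,0,0,0,0.4]]]'
```

```text
time: 5.98
position: [0.6106, 0.2774, 0.0926]
tool_rot: [0.0, 1.0, 0.0, -0.0]
ft_force: [0.4, -0.2, -2.0]
grip_width: 0.048
grip_force: 29.9
time: 6.6
position: [0.6106, 0.2773, 0.0925]
tool_rot: [0.0, 1.0, -0.0, -0.0]
ft_force: [0.1, 0.3, -2.5]
grip_width: 0.0474
grip_force: 29.9
```

```bash
python3 -m pendant '[[[0,0,0.001,0,0,0,0.4],[0,0,0.001,0,0,0,0.4],[0,0,0,0,0,0,0.4],[0,0,0,0,0,0,0.4],[0,0,0,0,0,0,0.4]]]'
python3 -m pendant '[[[0,0,0,0,0,0,0.6],[0,0,0,0,0,0,0.8],[0,0,0,0,0,0,1],[0,0,0,0,0,0,1],[0,0,-0.02,0,0,0,1]]]'
python3 -m pendant '[[[0,0,-0.04,0,0,0,1],[0,0,-0.05,0,0,0,1],[0,0,-0.03,0,0,0,1],[0.015,-0.05,0,0,0,0,1],[0.015,-0.055,0,0,0,0,1]]]'
python3 -m pendant '[[[0.015,-0.055,0,0,0,0,1],[0.015,-0.055,0,0,0,0,1],[0.0086,-0.048,0,0,0,0,1],[0,0,0,0,0,0,1],[0,0,0,0,0,0,1]]]'
python3 - <<'E'
from h import *
o=get_obs();c=camera('wrist');print(o['position'])
cv2.imwrite('pics/w2.png',c['img'][:,:,::-1])
H=hsv(c).astype(int);h,s,v=H[...,0],H[...,1],H[...,2]
m=((h>20)&(h<31)&(s>150)).astype(np.uint8);m[230:]=0;m[:70]=0
t=np.percentile(v[m>0],95)*.85;m=(m&(v>t)).astype(np.uint8);m=cv2.morphologyEx(m,cv2.MORPH_OPEN,cv2.getStructuringElement(cv2.MORPH_ELLIPSE,(15,15)))
w=np.array([won(c,o,q,.136)[:2] for q in np.argwhere(m)[:,::-1]]);print(w.mean(0),(w.max(0)+w.min(0))/2,np.ptp(w,0))
E
```

```text
time: 7.22
position: [0.6107, 0.2773, 0.091]
tool_rot: [0.0, 1.0, 0.0, 0.0]
ft_force: [-0.4, -0.8, 3.0]
grip_width: 0.0478
grip_force: 29.9
time: 7.85
position: [0.6092, 0.2769, 0.1094]
tool_rot: [0.0, 1.0, -0.001, -0.002]
ft_force: [-0.3, -0.2, -0.3]
grip_width: 0.0832
grip_force: 0.0
time: 8.48
position: [0.5808, 0.172, 0.2329]
tool_rot: [-0.001, 1.0, 0.0, 0.002]
ft_force: [0.2, -1.0, -0.8]
grip_width: 0.0871
grip_force: 0.0
time: 9.1
position: [0.5423, 0.0145, 0.2316]
tool_rot: [0.001, 1.0, 0.0, 0.001]
ft_force: [-0.1, -0.6, 0.3]
grip_width: 0.087
grip_force: 0.0
[0.54232941 0.01450259 0.23164863]
[0.52932611 0.01677339] [0.52944    0.01633257] [0.02108349 0.03342485]
```

View pics/w2.png

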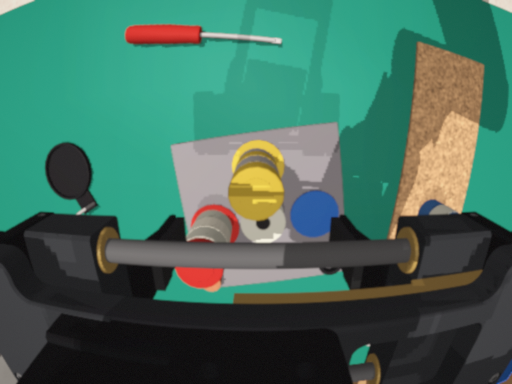

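The yellow cap is centred at (257,192) below the gripper, the blue pad (315,214) is now free, and the blue can is on the board.

```bash
python3 -m pendant '[[[0,0,0.03,0,0,0,1],[0,0,0.04,0,0,0,1],[0,0,0.04,0,0,0,1],[0,0,0.028,0,0,0,1],[0,0,0,0,0,0,1]]]'
python3 -m pendant '[[[0,0,0,0,0,0,0.4],[0,0,0,0,0,0,0.4],[0,0,0,0,0,0,0.4],[0,0,0,0,0,0,0.4],[0,0,0,0,0,0,0.4]]]' 30
python3 -m pendant '[[[0,0,0,0,0,0,0.4],[0,0,0,0,0,0,0.4],[0,0,-0.01,0,0,0,0.4],[0,0,-0.03,0,0,0,0.4],[0,0,-0.03,0,0,0,0.4]]]'
python3 -m pendant '[[[0.01,0.025,-0.01,0,0,0,0.4],[0.02,0.05,0,0,0,0,0.4],[0.022,0.05,0,0,0,0,0.4],[0.022,0.05,0,0,0,0,0.4],[0.022,0.05,0,0,0,0,0.4]]]'
python3 -m pendant '[[[0.016,0.035,0,0,0,0,0.4],[0.008,0.0205,0,0,0,0,0.4],[0,0,0.015,0,0,0,0.4],[0,0,0.025,0,0,0,0.4],[0,0,0.015,0,0,0,0.4]]]'
python3 -m pendant '[[[0,0,0.01,0,0,0,0.4],[0,0,0.004,0,0,0,0.4],[0,0,0,0,0,0,0.4],[0,0,0,0,0,0,0.4],[0,0,0,0,0,0,0.4]]]'
```

```text
time: 9.78
position: [0.5406, 0.0161, 0.0908]
tool_rot: [-0.001, 1.0, 0.001, -0.002]
ft_force: [-0.0, -0.3, 0.0]
grip_width: 0.0869
grip_force: 0.0
time: 10.4
position: [0.5422, 0.0141, 0.0929]
tool_rot: [0.0, 1.0, -0.0, 0.0]
ft_force: [0.1, 0.0, 2.6]
grip_width: 0.0496
grip_force: 29.9
time: 11.02
position: [0.541, 0.0146, 0.1627]
tool_rot: [0.0, 1.0, 0.0, -0.001]
ft_force: [0.7, -0.5, -1.9]
grip_width: 0.0493
grip_force: 29.9
time: 11.65
position: [0.4446, 0.2408, 0.1725]
tool_rot: [0.0, 1.0, 0.0, -0.0]
ft_force: [0.1, 0.0, -2.3]
grip_width: 0.0495
grip_force: 29.9
time: 12.28
position: [0.4212, 0.2937, 0.1158]
tool_rot: [0.001, 1.0, -0.001, -0.001]
ft_force: [0.3, 0.0, -2.7]
grip_width: 0.0495
grip_force: 29.9
time: 12.9
position: [0.4223, 0.2951, 0.1041]
tool_rot: [0.0, 1.0, 0.0, 0.001]
ft_force: [0.9, -0.3, -2.8]
grip_width: 0.0495
grip_force: 29.9
```

```bash
python3 -m pendant '[[[0,0,0.006,0,0,0,0.4],[0,0,0.004,0,0,0,0.4],[0,0,0.003,0,0,0,0.4],[0,0,0.0025,0,0,0,0.4],[0,0,0,0,0,0,0.4]]]'
python3 -m pendant '[[[0,0,0,0,0,0,0.4],[0,0,0,0,0,0,0.6],[0,0,0,0,0,0,0.8],[0,0,0,0,0,0,1],[0,0,0,0,0,0,1]]]'
python3 -m pendant '[[[0,0,-0.02,0,0,0,1],[0,0,-0.04,0,0,0,1],[0,0,-0.05,0,0,0,1],[0,0,-0.034,0,0,0,1],[-0.022,-0.036,0,0,0,0,1]]]'
python3 -m pendant '[[[-0.03,-0.05,0,0,0,0,1],[-0.03,-0.05,0,0,0,0,1],[-0.03,-0.05,0,0,0,0,1],[-0.03,-0.05,0,0,0,0,1],[-0.03,-0.05,0,0,0,0,1]]]'
python3 -m pendant '[[[-0.027,-0.045,0,0,0,0,1],[-0.005,-0.01,0,0,0,0,1],[0,0,0,0,0,0,1],[0,0,0,0,0,0,1],[0,0,0,0,0,0,1]]]'
```

```text
time: 13.52
position: [0.422, 0.2947, 0.0888]
tool_rot: [0.0, 1.0, -0.0, 0.0]
ft_force: [-0.8, -2.1, 5.0]
grip_width: 0.0492
grip_force: 30.0
time: 14.15
position: [0.4221, 0.295, 0.088]
tool_rot: [0.0, 1.0, 0.0, 0.0]
ft_force: [-0.6, 0.0, 0.5]
grip_width: 0.0743
grip_force: 0.0
time: 14.78
position: [0.445, 0.2608, 0.2353]
tool_rot: [-0.002, 1.0, 0.001, 0.003]
ft_force: [0.6, -0.5, -0.4]
grip_width: 0.0871
grip_force: 0.0
time: 15.4
position: [0.5946, 0.0072, 0.2319]
tool_rot: [0.0, 1.0, 0.0, -0.0]
ft_force: [1.5, 0.4, 0.5]
grip_width: 0.0872
grip_force: 0.0
time: 16.02
position: [0.6251, -0.0446, 0.2322]
tool_rot: [-0.001, 1.0, 0.0, -0.0]
ft_force: [-0.4, 0.5, 0.1]
grip_width: 0.0871
grip_force: 0.0
```

```bash
python3 -m pendant '[[[0,-0.001,0.03,0,0,0,1],[0,0,0.04,0,0,0,1],[0,0,0.04,0,0,0,1],[0,0,0.028,0,0,0,1],[0,0,0,0,0,0,1]]]'
python3 -m pendant '[[[0,0,0,0,0,0,0.4],[0,0,0,0,0,0,0.4],[0,0,0,0,0,0,0.4],[0,0,0,0,0,0,0.4],[0,0,0,0,0,0,0.4]]]' 30
python3 -m pendant '[[[0,0,0,0,0,0,0.4],[0,0,0,0,0,0,0.4],[0,0,-0.01,0,0,0,0.4],[0,0,-0.03,0,0,0,0.4],[0,0,-0.03,0,0,0,0.4]]]'
python3 -m pendant '[[[0.008,0.025,-0.01,0,0,0,0.4],[0.018,0.052,0,0,0,0,0.4],[0.018,0.055,0,0,0,0,0.4],[0.018,0.055,0,0,0,0,0.4],[0.018,0.055,0,0,0,0,0.4]]]'
python3 -m pendant '[[[0.016,0.05,0,0,0,0,0.4],[0.008,0.027,0,0,0,0,0.4],[0.004,0.012,0,0,0,0,0.4],[0,0,0.02,0,0,0,0.4],[0,0,0.025,0,0,0,0.4]]]'
python3 -m pendant '[[[0,0,0.015,0,0,0,0.4],[0,0,0.01,0,0,0,0.4],[0,0,0,0,0,0,0.4],[0,0,0,0,0,0,0.4],[0,0,0,0,0,0,0.4]]]'
```

```text
time: 16.65
position: [0.6237, -0.0457, 0.092]
tool_rot: [-0.0, 1.0, 0.001, -0.003]
ft_force: [0.5, -0.2, 0.2]
grip_width: 0.0872
grip_force: 0.0
time: 17.27
position: [0.6261, -0.0471, 0.0946]
tool_rot: [0.0, 1.0, 0.0, 0.0]
ft_force: [0.0, 1.3, 3.2]
grip_width: 0.0515
grip_force: 30.0
time: 17.9
position: [0.625, -0.0473, 0.1639]
tool_rot: [0.0, 1.0, 0.0, -0.001]
ft_force: [-0.4, -0.0, -2.6]
grip_width: 0.0517
grip_force: 30.0
time: 18.52
position: [0.5433, 0.1972, 0.1731]
tool_rot: [0.0, 1.0, -0.0, -0.001]
ft_force: [-0.2, 0.4, -3.3]
grip_width: 0.0516
grip_force: 30.0
time: 19.15
position: [0.5178, 0.2837, 0.1287]
tool_rot: [0.0, 1.0, -0.0, 0.0]
ft_force: [-1.0, -0.2, -3.0]
grip_width: 0.0513
grip_force: 30.0
time: 19.77
position: [0.5185, 0.284, 0.1049]
tool_rot: [0.0, 1.0, 0.0, 0.001]
ft_force: [0.3, -0.7, -2.3]
grip_width: 0.0515
grip_force: 30.0
```

```bash
python3 -m pendant '[[[0,0,0.006,0,0,0,0.4],[0,0,0.004,0,0,0,0.4],[0,0,0.003,0,0,0,0.4],[0,0,0.0015,0,0,0,0.4],[0,0,0,0,0,0,0.4]]]'
python3 -m pendant '[[[0,0,0,0,0,0,0.4],[0,0,0,0,0,0,0.6],[0,0,0,0,0,0,0.8],[0,0,0,0,0,0,1],[0,0,0,0,0,0,1]]]'
python3 -m pendant '[[[0,0,-0.02,0,0,0,1],[0,0,-0.04,0,0,0,1],[0,0,-0.05,0,0,0,1],[0,0,-0.034,0,0,0,1],[-0.012,-0.036,0,0,0,0,1]]]'
python3 -m pendant '[[[-0.018,-0.055,0,0,0,0,1],[-0.018,-0.055,0,0,0,0,1],[-0.018,-0.055,0,0,0,0,1],[-0.015,-0.043,0,0,0,0,1],[-0.0065,-0.018,0,0,0,0,1]]]'
python3 -m pendant '[[[0,0,0,0,0,0,1],[0,0,0,0,0,0,1],[0,0,0,0,0,0,1],[0,0,0,0,0,0,1],[0,0,0,0,0,0,1]]]'
python3 - <<'E'
from h import *
o=get_obs();c=camera('wrist');t=camera('top');print(o['position'])
cv2.imwrite('pics/w3.png',c['img'][:,:,::-1]);cv2.imwrite('pics/t3.png',t['img'][:,:,::-1])
E
```

```text
time: 20.4
position: [0.518, 0.2839, 0.0906]
tool_rot: [0.0, 1.0, -0.0, 0.0]
ft_force: [-1.4, -1.1, 4.9]
grip_width: 0.0514
grip_force: 29.9
time: 21.02
position: [0.5181, 0.2838, 0.0894]
tool_rot: [0.0, 1.0, -0.0, -0.0]
ft_force: [-0.0, -0.7, -0.8]
grip_width: 0.0746
grip_force: 0.0
time: 21.65
position: [0.5316, 0.2499, 0.2372]
tool_rot: [-0.002, 1.0, 0.001, 0.004]
ft_force: [-0.1, 0.6, -0.3]
grip_width: 0.087
grip_force: 0.0
time: 22.28
position: [0.6061, 0.0193, 0.2334]
tool_rot: [0.002, 1.0, -0.0, 0.0]
ft_force: [0.7, 0.3, -0.4]
grip_width: 0.0872
grip_force: 0.0
time: 22.9
position: [0.6052, 0.0225, 0.2336]
tool_rot: [-0.0, 1.0, 0.0, 0.0]
ft_force: [0.7, -1.0, 1.0]
grip_width: 0.0869
grip_force: 0.0
[0.60524914 0.02250705 0.23363315]
```

View pics/w3.png

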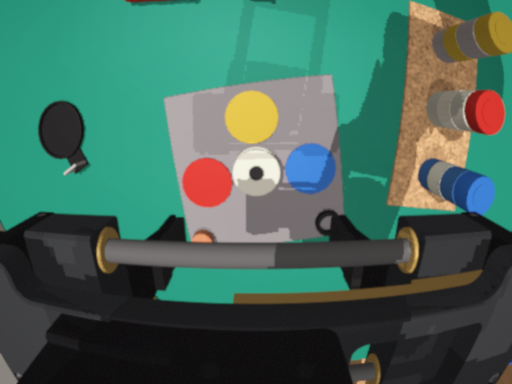

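View pics/t3.png

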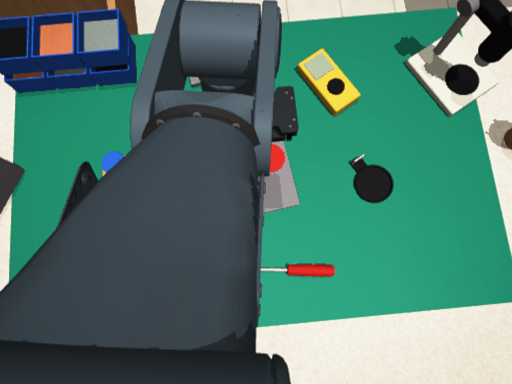

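In the wrist view all three stand on the board, and the pads are free at yellow (251,117), red (207,182) and blue (311,168). The spool dot is at (256,173) and the dish at (62,130); the arm hides most of the top view.

```bash
python3 - <<'E'
from h import *
o=get_obs();c=camera('wrist');print(o['position'])
H=hsv(c).astype(int);h,s,v=H[...,0],H[...,1],H[...,2]
for n,m,z,(x,y),r in [('blue',(h>104)&(h<120)&(s>110),.010,(311,168),35),('yellow',(h>18)&(h<32)&(s>110),.010,(251,117),35),('red',((h<6)|(h>174))&(s>130),.010,(207,182),35),('dot',v<70,.040,(256,173),12),('spool',(s<60)&(v>185),.040,(256,173),30),('dish',v<45,.008,(62,130),34)]:
    b=np.zeros(v.shape,bool);b[y-r:y+r,x-r:x+r]=1;m=(m&b).astype(np.uint8)
    if n!='dot': m=cv2.morphologyEx(m,cv2.MORPH_OPEN,cv2.getStructuringElement(cv2.MORPH_ELLIPSE,(23 if n=='dish' else 5,)*2))
    w=np.array([won(c,o,q,z)[:2] for q in np.argwhere(m)[:,::-1]],np.float32);C=cv2.minEnclosingCircle(w)
    print(n,w.mean(0).round(4),np.round(C[0],4),round(C[1],4))
E
```

```text
[0.60530639 0.02214249 0.23357246]
blue [0.6076 0.0909] [0.6081 0.0912] 0.0334
yellow [0.5419 0.0146] [0.5421 0.0146] 0.0336
red [ 0.6265 -0.0442] [ 0.627  -0.0445] 0.0332
dot [0.6078 0.0203] [0.6078 0.0203] 0.0071
spool [0.5977 0.02  ] [0.6052 0.0201] 0.0295Traceback (most recent call last):
  File "<stdin>", line 7, in <module>
cv2.error: OpenCV(4.12.0) /io/opencv/modules/imgproc/src/shapedescr.cpp:201: error: (-215:Assertion failed) count >= 0 && (depth == CV_32F || depth == CV_32S) in function 'minEnclosingCircle'
```

```bash
python3 -m pendant '[[[-0.002,-0.0015,0.05,0,0,0,1],[0,0,0.05,0,0,0,1],[0,0,0.05,0,0,0,1],[0,0,0.03,0,0,0,1],[0,0,0.0265,0,0,0,1]]]'
python3 -m pendant '[[[0,0,0,0,0,0,1],[0,0,0,0,0,0,1],[0,0,0,0,0,0,0.5],[0,0,0,0,0,0,0.5],[0,0,0,0,0,0,0.5]]]' 25
python3 -m pendant '[[[0,0,0,0,0,0,0.5],[0,0,0,0,0,0,0.5],[0,0,-0.01,0,0,0,0.5],[0,0,-0.03,0,0,0,0.5],[0,0,-0.03,0,0,0,0.5]]]'
```

```text
time: 23.68
position: [0.6071, 0.0202, 0.0255]
tool_rot: [0.0, 1.0, 0.0, -0.001]
ft_force: [0.7, 0.5, 0.5]
grip_width: 0.0869
grip_force: 0.0
time: 24.3
position: [0.6077, 0.0203, 0.0277]
tool_rot: [0.0, 1.0, -0.0, 0.001]
ft_force: [0.4, -0.3, 0.4]
grip_width: 0.0651
grip_force: 0.0
time: 24.92
position: [0.6069, 0.0203, 0.0976]
tool_rot: [0.0, 1.0, 0.0, -0.001]
ft_force: [0.8, 0.4, -1.2]
grip_width: 0.0558
grip_force: 25.0
```

```bash
python3 -m pendant '[[[0.005,-0.025,-0.03,0,0,0,0.5],[0.011,-0.052,-0.02,0,0,0,0.5],[0.012,-0.055,0,0,0,0,0.5],[0.012,-0.055,0,0,0,0,0.5],[0.011,-0.052,0,0,0,0,0.5]]]'
python3 -m pendant '[[[0.008,-0.035,0,0,0,0,0.5],[0.003,-0.017,0,0,0,0,0.5],[0,0,0,0,0,0,0.5],[0,0,0,0,0,0,0.5],[0,0,0,0,0,0,0.5]]]'
python3 - <<'E'
from h import *
o=get_obs();c=camera('wrist');t=camera('top');print(o['position'])
cv2.imwrite('pics/w4.png',c['img'][:,:,::-1]);cv2.imwrite('pics/t4.png',t['img'][:,:,::-1])
E
```

```text
time: 25.55
position: [0.5555, -0.2203, 0.1474]
tool_rot: [0.0, 1.0, -0.0, -0.0]
ft_force: [0.8, 0.4, -2.1]
grip_width: 0.0553
grip_force: 25.0
time: 26.18
position: [0.5455, -0.2689, 0.147]
tool_rot: [-0.001, 1.0, 0.0, -0.0]
ft_force: [-0.5, -0.2, -1.9]
grip_width: 0.0556
grip_force: 25.0
[ 0.54549468 -0.26885074  0.14699527]
```

View pics/w4.png

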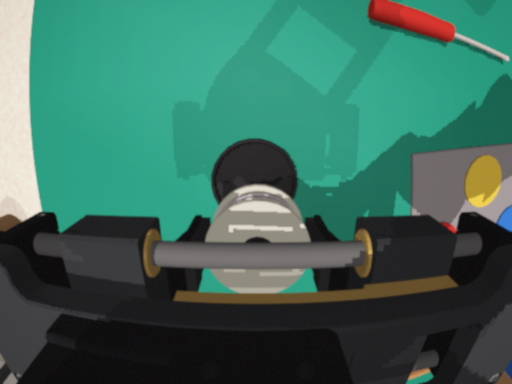

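The spool hangs level between the fingers at (257,240), and the dish's visible edge runs from column 212 to 298 with its top at row 139. I'll check the centring.

```bash
python3 - <<'E'
from h import *
o=get_obs();c=camera('wrist');print(o['position'])
for p in [(212,180),(298,180),(255,139)]:print(won(c,o,p,.010).round(4))
t=camera('top');
v=hsv(t)[...,2];m=(v<45)
v2=hsv(c)[...,2]
m=(v2<50).astype(np.uint8);m[186:]=0;m[:130]=0;m[:,:205]=0;m[:,305:]=0
w=np.array([won(c,o,q,.010)[:2] for q in np.argwhere(cv2.Canny(m*255,50,100)>0)[:,::-1]]);
from scipy.optimize import least_squares
f=least_squares(lambda p:np.hypot(*(w-p).T)-.044,[.545,-.27],loss='soft_l1',f_scale=.001);print(f.x,np.median(abs(f.fun)))
E
```

```text
[ 0.54553977 -0.26932311  0.14704383]
[ 0.5431 -0.315   0.01  ]
[ 0.543  -0.2286  0.01  ]
[ 0.5021 -0.2718  0.01  ]
[ 0.54755572 -0.27178609] 0.0011835640436555425
```

```bash
python3 -m pendant '[[[0,-0.002,0.03,0,0,0,0.5],[0,0,0.035,0,0,0,0.5],[0,0,0.03,0,0,0,0.5],[0,0,0.015,0,0,0,0.5],[0,0,0,0,0,0,0.5]]]'
python3 -m pendant '[[[0,0,0.004,0,0,0,0.5],[0,0,0.003,0,0,0,0.5],[0,0,0.0025,0,0,0,0.5],[0,0,0.0015,0,0,0,0.5],[0,0,0,0,0,0,0.5]]]'
```

```text
time: 27.0
position: [0.5449, -0.2722, 0.0362]
tool_rot: [0.0, 1.0, 0.001, -0.001]
ft_force: [-0.6, -0.5, -1.5]
grip_width: 0.0556
grip_force: 25.0
time: 27.62
position: [0.5452, -0.2726, 0.026]
tool_rot: [0.0, 1.0, 0.0, -0.0]
ft_force: [1.5, -0.3, -1.9]
grip_width: 0.0557
grip_force: 25.0
```

```bash
python3 -m pendant '[[[0,0,0.001,0,0,0,0.5],[0,0,0,0,0,0,0.5],[0,0,0,0,0,0,0.6],[0,0,0,0,0,0,0.75],[0,0,0,0,0,0,0.85]]]'
python3 -m pendant '[[[0,0,0,0,0,0,0.85],[0,0,0,0,0,0,0.85],[0,0,0,0,0,0,0.85],[0,0,-0.02,0,0,0,0.85],[0,0,-0.05,0,0,0,1]]]'
python3 -m pendant '[[[0,0,-0.06,0,0,0,1],[0,0,-0.05,0,0,0,1],[0,0,-0.028,0,0,0,1],[0,0,0,0,0,0,1],[0,0,0,0,0,0,1]]]'
python3 - <<'E'
from h import *
o=get_obs();c=camera('wrist');t=camera('top');print(o['position'])
cv2.imwrite('pics/w5.png',c['img'][:,:,::-1]);cv2.imwrite('pics/t5.png',t['img'][:,:,::-1])
E
```

```text
time: 28.25
position: [0.5454, -0.2727, 0.025]
tool_rot: [0.0, 1.0, -0.0, 0.0]
ft_force: [0.5, 0.7, 0.5]
grip_width: 0.0682
grip_force: 0.0
time: 28.88
position: [0.5439, -0.2717, 0.0946]
tool_rot: [0.0, 1.0, 0.002, -0.002]
ft_force: [0.3, -0.4, -0.4]
grip_width: 0.0783
grip_force: 0.0
time: 29.5
position: [0.5446, -0.2721, 0.2328]
tool_rot: [0.0, 1.0, 0.0, -0.0]
ft_force: [-0.1, -0.3, -0.5]
grip_width: 0.087
grip_force: 0.0
[ 0.54456574 -0.27213331  0.23280053]
```

View pics/w5.png

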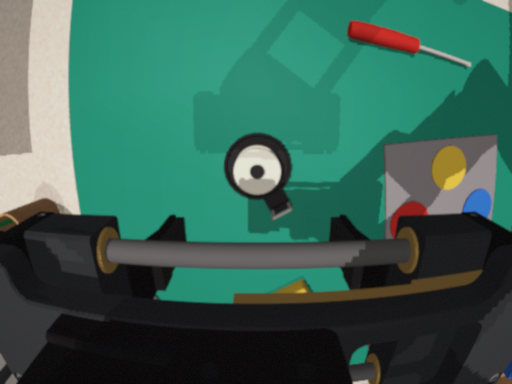

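View pics/t5.png

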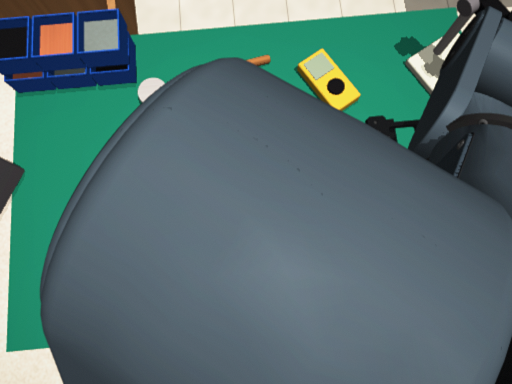

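The spool lies in the dish: dot (257,172), dish ring centre about (258,167), rim evenly visible. Next I fetch the red jar.

```bash
python3 -m pendant '[[[0.0025,0.04,0,0,0,0,1],[0.0025,0.058,0,0,0,0,1],[0.0025,0.058,0,0,0,0,1],[0.0025,0.058,0,0,0,0,1],[0.0025,0.058,0,0,0,0,1]]]'
python3 -m pendant '[[[0.0025,0.058,0,0,0,0,1],[0.0025,0.058,0,0,0,0,1],[0.0025,0.058,0,0,0,0,1],[0.0025,0.058,0,0,0,0,1],[0.002,0.04,0,0,0,0,1]]]'
python3 -m pendant '[[[0.002,0.012,0,0,0,0,1],[0,0,0,0,0,0,1],[0,0,0,0,0,0,1],[0,0,0,0,0,0,1],[0,0,0,0,0,0,1]]]'
```

```text
time: 30.22
position: [0.5319, 0.0012, 0.2316]
tool_rot: [0.0, 1.0, 0.0, -0.001]
ft_force: [1.0, -0.6, -0.0]
grip_width: 0.0871
grip_force: 0.0
time: 30.85
position: [0.5198, 0.2737, 0.2314]
tool_rot: [-0.001, 1.0, -0.0, -0.001]
ft_force: [-0.7, -0.1, -0.3]
grip_width: 0.0869
grip_force: 0.0
time: 31.48
position: [0.5193, 0.2824, 0.2332]
tool_rot: [0.001, 1.0, -0.0, 0.0]
ft_force: [0.4, -0.2, -0.1]
grip_width: 0.0873
grip_force: 0.0
```

```bash
python3 -m pendant '[[[0.001,0.001,0.03,0,0,0,1],[0,0,0.04,0,0,0,1],[0,0,0.04,0,0,0,1],[0,0,0.032,0,0,0,1],[0,0,0,0,0,0,1]]]'
python3 -m pendant '[[[0,0,0,0,0,0,0.4],[0,0,0,0,0,0,0.4],[0,0,0,0,0,0,0.4],[0,0,0,0,0,0,0.4],[0,0,0,0,0,0,0.4]]]' 30
python3 -m pendant '[[[0,0,0,0,0,0,0.4],[0,0,0,0,0,0,0.4],[0,0,-0.01,0,0,0,0.4],[0,0,-0.03,0,0,0,0.4],[0,0,-0.03,0,0,0,0.4]]]'
python3 -m pendant '[[[-0.008,-0.025,-0.01,0,0,0,0.4],[-0.018,-0.053,0,0,0,0,0.4],[-0.018,-0.055,0,0,0,0,0.4],[-0.018,-0.055,0,0,0,0,0.4],[-0.018,-0.055,0,0,0,0,0.4]]]'
python3 -m pendant '[[[-0.016,-0.05,0,0,0,0,0.4],[-0.009,-0.025,0,0,0,0,0.4],[-0.004,-0.01,0,0,0,0,0.4],[0,0,0,0,0,0,0.4],[0,0,0,0,0,0,0.4]]]'
```

```text
time: 32.1
position: [0.5163, 0.2833, 0.0889]
tool_rot: [0.001, 1.0, -0.001, -0.003]
ft_force: [-1.2, 0.3, 0.1]
grip_width: 0.0867
grip_force: 0.0
time: 32.72
position: [0.5182, 0.2845, 0.0916]
tool_rot: [0.0, 1.0, 0.0, 0.0]
ft_force: [-0.9, 0.2, 3.2]
grip_width: 0.0513
grip_force: 30.0
time: 33.35
position: [0.5172, 0.2841, 0.1611]
tool_rot: [0.0, 1.0, -0.0, -0.001]
ft_force: [0.4, -0.1, -3.1]
grip_width: 0.0515
grip_force: 30.0
time: 33.98
position: [0.5978, 0.0397, 0.1707]
tool_rot: [0.0, 1.0, 0.0, -0.001]
ft_force: [-0.1, 0.2, -2.5]
grip_width: 0.051
grip_force: 30.0
time: 34.6
position: [0.626, -0.0418, 0.1708]
tool_rot: [-0.001, 1.0, 0.0, -0.001]
ft_force: [-0.2, -0.1, -2.3]
grip_width: 0.0515
grip_force: 30.0
```

```bash
python3 -m pendant '[[[0,-0.001,0.02,0,0,0,0.4],[0,0,0.025,0,0,0,0.4],[0,0,0.015,0,0,0,0.4],[0,0,0.006,0,0,0,0.4],[0,0,0,0,0,0,0.4]]]'
python3 -m pendant '[[[0,0,0.004,0,0,0,0.4],[0,0,0.003,0,0,0,0.4],[0,0,0.0015,0,0,0,0.4],[0,0,0.001,0,0,0,0.4],[0,0,0,0,0,0,0.4]]]'
```

```text
time: 35.22
position: [0.6269, -0.0443, 0.105]
tool_rot: [-0.0, 1.0, 0.0, -0.0]
ft_force: [-0.0, 1.4, -3.0]
grip_width: 0.052
grip_force: 30.0
time: 35.85
position: [0.6269, -0.0448, 0.0957]
tool_rot: [0.0, 1.0, -0.0, 0.0]
ft_force: [0.3, 0.2, -1.3]
grip_width: 0.0513
grip_force: 30.0
```

```bash
python3 -m pendant '[[[0,0,0.001,0,0,0,0.4],[0,0,0,0,0,0,0.4],[0,0,0,0,0,0,0.6],[0,0,0,0,0,0,0.8],[0,0,0,0,0,0,1]]]'
python3 -m pendant '[[[0,0,0,0,0,0,1],[0,0,-0.02,0,0,0,1],[0,0,-0.04,0,0,0,1],[0,0,-0.05,0,0,0,1],[0,0,-0.028,0,0,0,1]]]'
python3 -m pendant '[[[0.022,0.036,0,0,0,0,1],[0.03,0.05,0,0,0,0,1],[0.03,0.05,0,0,0,0,1],[0.03,0.05,0,0,0,0,1],[0.03,0.05,0,0,0,0,1]]]'
python3 -m pendant '[[[0.03,0.05,0,0,0,0,1],[0.025,0.042,0,0,0,0,1],[0.008,0.012,0,0,0,0,1],[0,0,0,0,0,0,1],[0,0,0,0,0,0,1]]]'
```

```text
time: 36.48
position: [0.627, -0.0447, 0.0944]
tool_rot: [0.0, 1.0, -0.0, 0.0]
ft_force: [0.3, 0.1, 0.3]
grip_width: 0.0647
grip_force: 0.0
time: 37.1
position: [0.6279, -0.0449, 0.2353]
tool_rot: [0.0, 1.0, -0.0, 0.002]
ft_force: [0.8, 0.1, -0.4]
grip_width: 0.0871
grip_force: 0.0
time: 37.72
position: [0.484, 0.1928, 0.2326]
tool_rot: [0.0, 1.0, 0.0, 0.0]
ft_force: [0.8, 0.4, 0.2]
grip_width: 0.0871
grip_force: 0.0
time: 38.35
position: [0.423, 0.2945, 0.2325]
tool_rot: [0.001, 1.0, -0.0, 0.0]
ft_force: [-0.5, 0.6, 0.5]
grip_width: 0.0874
grip_force: 0.0
```

```bash
python3 -m pendant '[[[0.001,0.001,0.03,0,0,0,1],[0,0,0.04,0,0,0,1],[0,0,0.04,0,0,0,1],[0,0,0.032,0,0,0,1],[0,0,0,0,0,0,1]]]'
python3 -m pendant '[[[0,0,0,0,0,0,0.4],[0,0,0,0,0,0,0.4],[0,0,0,0,0,0,0.4],[0,0,0,0,0,0,0.4],[0,0,0,0,0,0,0.4]]]' 30
python3 -m pendant '[[[0,0,0,0,0,0,0.4],[0,0,0,0,0,0,0.4],[0,0,-0.01,0,0,0,0.4],[0,0,-0.03,0,0,0,0.4],[0,0,-0.03,0,0,0,0.4]]]'
python3 -m pendant '[[[-0.01,-0.025,-0.01,0,0,0,0.4],[-0.02,-0.05,0,0,0,0,0.4],[-0.022,-0.05,0,0,0,0,0.4],[-0.022,-0.05,0,0,0,0,0.4],[-0.022,-0.05,0,0,0,0,0.4]]]'
python3 -m pendant '[[[-0.016,-0.035,0,0,0,0,0.4],[-0.008,-0.02,0,0,0,0,0.4],[0,0,0.02,0,0,0,0.4],[0,0,0.025,0,0,0,0.4],[0,0,0.01,0,0,0,0.4]]]'
python3 -m pendant '[[[0,0,0,0,0,0,0.4],[0,0,0,0,0,0,0.4],[0,0,0,0,0,0,0.4],[0,0,0,0,0,0,0.4],[0,0,0,0,0,0,0.4]]]'
```

```text
time: 38.98
position: [0.4205, 0.2945, 0.0885]
tool_rot: [0.001, 1.0, -0.001, -0.002]
ft_force: [0.4, 0.1, -0.1]
grip_width: 0.0869
grip_force: 0.0
time: 39.6
position: [0.4211, 0.2963, 0.091]
tool_rot: [-0.0, 1.0, -0.0, 0.0]
ft_force: [-0.6, -1.4, 3.6]
grip_width: 0.0498
grip_force: 29.9
time: 40.22
position: [0.4204, 0.2963, 0.1609]
tool_rot: [0.0, 1.0, -0.0, -0.001]
ft_force: [0.9, 0.3, -2.8]
grip_width: 0.0495
grip_force: 29.9
time: 40.85
position: [0.5171, 0.07, 0.1705]
tool_rot: [0.0, 1.0, 0.0, -0.0]
ft_force: [0.9, 0.5, -2.8]
grip_width: 0.0496
grip_force: 29.9
time: 41.48
position: [0.5392, 0.0173, 0.1142]
tool_rot: [-0.0, 1.0, 0.001, -0.002]
ft_force: [0.6, 0.1, -3.0]
grip_width: 0.0496
grip_force: 29.9
time: 42.1
position: [0.541, 0.0163, 0.1159]
tool_rot: [0.0, 1.0, -0.0, 0.0]
ft_force: [0.4, -0.1, -2.5]
grip_width: 0.0494
grip_force: 29.9
```

```bash
python3 -m pendant '[[[0,-0.0015,0.01,0,0,0,0.4],[0,0,0.006,0,0,0,0.4],[0,0,0.003,0,0,0,0.4],[0,0,0.002,0,0,0,0.4],[0,0,0.001,0,0,0,0.4]]]'
python3 -m pendant '[[[0,0,0,0,0,0,0.4],[0,0,0,0,0,0,0.4],[0,0,0,0,0,0,0.6],[0,0,0,0,0,0,0.8],[0,0,0,0,0,0,1]]]'
python3 -m pendant '[[[0,0,0,0,0,0,1],[0,0,-0.02,0,0,0,1],[0,0,-0.04,0,0,0,1],[0,0,-0.05,0,0,0,1],[0,0,-0.03,0,0,0,1]]]'
python3 -m pendant '[[[-0.012,-0.0,0,0,0,0,1],[-0.012,0.05,0,0,0,0,1],[-0.014,0.055,0,0,0,0,1],[-0.014,0.055,0,0,0,0,1],[-0.012,0.055,0,0,0,0,1]]]'
python3 -m pendant '[[[-0.005,0.038,0,0,0,0,1],[-0.0005,0.0095,0,0,0,0,1],[0,0,0,0,0,0,1],[0,0,0,0,0,0,1],[0,0,0,0,0,0,1]]]'
```

```text
time: 42.72
position: [0.5407, 0.0148, 0.0949]
tool_rot: [0.0, 1.0, -0.0, -0.0]
ft_force: [-4.0, -1.1, 13.2]
grip_width: 0.0495
grip_force: 29.9
time: 43.35
position: [0.5411, 0.0149, 0.0935]
tool_rot: [0.0, 1.0, -0.0, 0.0]
ft_force: [0.2, -0.2, -1.1]
grip_width: 0.0649
grip_force: 0.0
time: 43.98
position: [0.5417, 0.0148, 0.2359]
tool_rot: [0.0, 1.0, -0.0, 0.002]
ft_force: [-0.0, -0.1, -0.1]
grip_width: 0.0871
grip_force: 0.0
time: 44.6
position: [0.6052, 0.2315, 0.2313]
tool_rot: [0.0, 1.0, -0.0, -0.001]
ft_force: [0.1, -0.5, 0.1]
grip_width: 0.087
grip_force: 0.0
time: 45.22
position: [0.6106, 0.2758, 0.2336]
tool_rot: [0.001, 1.0, -0.0, -0.0]
ft_force: [-0.3, 0.4, 0.0]
grip_width: 0.0869
grip_force: 0.0
```

```bash
python3 -m pendant '[[[0,0.0005,0.03,0,0,0,1],[0,0,0.04,0,0,0,1],[0,0,0.04,0,0,0,1],[0,0,0.032,0,0,0,1],[0,0,0,0,0,0,1]]]'
python3 -m pendant '[[[0,0,0,0,0,0,0.4],[0,0,0,0,0,0,0.4],[0,0,0,0,0,0,0.4],[0,0,0,0,0,0,0.4],[0,0,0,0,0,0,0.4]]]' 30
python3 -m pendant '[[[0,0,0,0,0,0,0.4],[0,0,0,0,0,0,0.4],[0,0,-0.01,0,0,0,0.4],[0,0,-0.03,0,0,0,0.4],[0,0,-0.03,0,0,0,0.4]]]'
python3 -m pendant '[[[0,-0.03,-0.01,0,0,0,0.4],[0.001,-0.05,0,0,0,0,0.4],[0.001,-0.05,0,0,0,0,0.4],[0.001,-0.035,0,0,0,0,0.4],[0,-0.02,0,0,0,0,0.4]]]'
python3 -m pendant '[[[0,0,0.01,0,0,0,0.4],[0,0,0.025,0,0,0,0.4],[0,0,0.02,0,0,0,0.4],[0,0,0,0,0,0,0.4],[0,0,0,0,0,0,0.4]]]'
```

```text
time: 45.85
position: [0.6085, 0.2762, 0.089]
tool_rot: [0.001, 1.0, -0.001, -0.003]
ft_force: [-0.5, 0.5, 0.2]
grip_width: 0.0868
grip_force: 0.0
time: 46.48
position: [0.6106, 0.2778, 0.0919]
tool_rot: [0.0, 1.0, -0.0, 0.0]
ft_force: [0.5, 0.4, 2.5]
grip_width: 0.0475
grip_force: 29.9
time: 47.1
position: [0.6098, 0.2777, 0.1616]
tool_rot: [0.0, 1.0, -0.0, -0.001]
ft_force: [-0.4, -0.0, -3.0]
grip_width: 0.0474
grip_force: 29.9
time: 47.72
position: [0.6071, 0.0911, 0.1715]
tool_rot: [0.001, 1.0, 0.0, -0.0]
ft_force: [0.3, 1.0, -3.0]
grip_width: 0.0478
grip_force: 29.9
time: 48.35
position: [0.6078, 0.094, 0.1167]
tool_rot: [-0.0, 1.0, 0.0, 0.0]
ft_force: [-0.2, 0.5, -1.9]
grip_width: 0.0473
grip_force: 29.9
```

```bash
python3 -m pendant '[[[0,-0.002,0.01,0,0,0,0.4],[0,0,0.006,0,0,0,0.4],[0,0,0.003,0,0,0,0.4],[0,0,0.0015,0,0,0,0.4],[0,0,0.0005,0,0,0,0.4]]]'
python3 -m pendant '[[[0,0,0,0,0,0,0.4],[0,0,0,0,0,0,0.4],[0,0,0,0,0,0,0.6],[0,0,0,0,0,0,0.8],[0,0,0,0,0,0,1]]]'
python3 -m pendant '[[[0,0,0,0,0,0,1],[0,0,-0.02,0,0,0,1],[0,0,-0.04,0,0,0,1],[0,0,-0.05,0,0,0,1],[0,0,-0.03,0,0,0,1]]]'
python3 -m pendant '[[[0.015,0.03,0,0,0,0,1],[0.03,0.05,0,0,0,0,1],[0.03,0.05,0,0,0,0,1],[0.03,0.05,0,0,0,0,1],[0.03,0.05,0,0,0,0,1]]]'
python3 -m pendant '[[[0.03,0.05,0,0,0,0,1],[0.03,0.05,0,0,0,0,1],[0.03,0.05,0,0,0,0,1],[0.03,0.05,0,0,0,0,1],[0.01,0.02,0,0,0,0,1]]]'
python3 -m pendant '[[[0,0,0,0,0,0,1],[0,0,0,0,0,0,1],[0,0,0,0,0,0,1],[0,0,0,0,0,0,1],[0,0,0,0,0,0,1]]]'
python3 - <<'E'
from h import *
from meas import meas
c=camera('top');cv2.imwrite('pics/t6.png',c['img'][:,:,::-1])
cv2.imwrite('pics/crop6.png',cv2.resize(c['img'][112:232,180:400,::-1],None,fx=3.6,fy=3.6,interpolation=cv2.INTER_NEAREST))
meas(c)
E
```

```text
time: 48.98
position: [0.6074, 0.0907, 0.0959]
tool_rot: [0.0, 1.0, -0.0, 0.0]
ft_force: [-0.8, 0.0, 1.1]
grip_width: 0.0473
grip_force: 29.9
time: 49.6
position: [0.6077, 0.0909, 0.0956]
tool_rot: [0.0, 1.0, 0.0, 0.0]
ft_force: [1.0, 0.6, -0.0]
grip_width: 0.0646
grip_force: 0.0
time: 50.22
position: [0.6084, 0.0908, 0.2383]
tool_rot: [0.0, 1.0, -0.0, 0.002]
ft_force: [1.0, 1.1, -0.7]
grip_width: 0.0869
grip_force: 0.0
time: 50.85
position: [0.4715, 0.3223, 0.2357]
tool_rot: [0.0, 1.0, 0.0, 0.0]
ft_force: [0.6, 0.3, 0.2]
grip_width: 0.087
grip_force: 0.0
time: 51.48
position: [0.3403, 0.5434, 0.2354]
tool_rot: [-0.002, 1.0, 0.0, -0.0]
ft_force: [0.2, -0.6, 0.2]
grip_width: 0.0869
grip_force: 0.0
time: 52.1
position: [0.3432, 0.5404, 0.2356]
tool_rot: [0.001, 1.0, -0.0, 0.0]
ft_force: [0.2, -0.1, 0.6]
grip_width: 0.0869
grip_force: 0.0
red [273.3 141.1] [262, 132, 22, 21, 323] [ 0.6274 -0.0487] diam 0.04275233575577129 [0.04412323 0.04247081]
blue [205.2 155.1] [195, 145, 22, 21, 307] [0.6085 0.09  ] diam 0.04117067693135645 [0.04151863 0.04254259]
yellow [246.2 182.7] [235, 172, 24, 23, 414] [0.5429 0.0135] diam 0.04559096450791377 [0.04498214 0.04547907]
```

View pics/crop6.png

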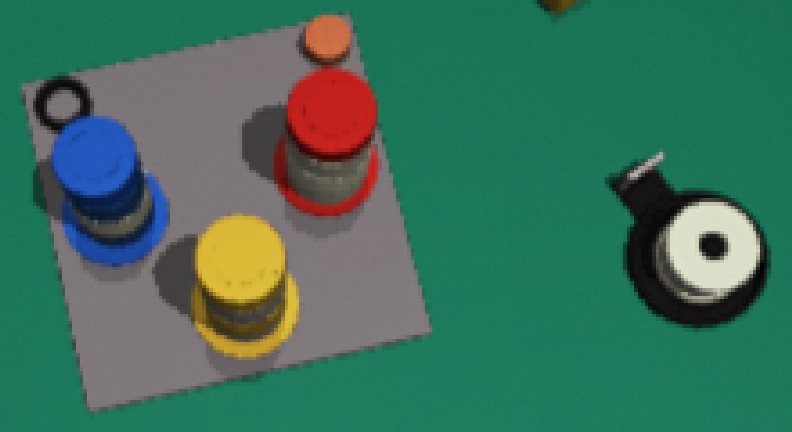

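The crop shows each container standing inside its own pad ring and the spool in the dish with its dot at crop (713,246). I'll check the spool's offset once.

```bash
python3 - <<'E'
from h import *
c=camera('top');s=onz(c,(378.1-.4,180.3-.4),.038);print(s)
for d in [(.545,-.2713),(.5475,-.2718)]:print(np.hypot(s[0]-d[0],s[1]-d[1]))
E
```

```text
[ 0.54519541 -0.27373892  0.038     ]
0.0024467397887288616
0.003011738891353535
```

```bash
python3 -c "from rig import hand_in;print(hand_in())"
```

```text
the job is handed in; nothing more can be done
None
```

I handed the job in at about 52 s of the 144 s allowed; the rig returned no verdict. By my last camera check, the spool lies in the dish about 3 mm off centre and each container stands upright within about 5 mm of the centre of its own colour's pad.

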